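# Lay out home-made shampoo bars to dry

### The arm

A 6-joint arm with a two-finger parallel gripper is mounted at the origin on the work surface. World frame = base frame: x ahead of the robot, y to its left, z up, the work surface at z = 0. Lengths are in m, angles in rad, forces in N, time in s.
With the tool pointing down it reaches from about 0.35 to 0.975 m from the base axis. Payload 4.9 kg.
Tool frame: the origin (TCP) lies at the very end of the fingers, on their centre line; the grasp point (between the pads) lies 19 mm behind it; z points along the fingers, y is the line along which they close (so a half turn about z gives the same grasp; the last joint's range is limited). The gripper opens to 85 mm and grips with 20 to 120 N. Pads are 22 mm wide; open, the fingers measure 114 mm over their backs; the gripper's body (76 mm by 85 mm) begins 54 mm behind the grasp point. The pads swing forward as they close: fully open they stand 13 mm farther back than shut.
Start: joints at [1.014, 0.053, 1.613, -0, 1.476, -0.119], TCP at [0.265, 0.566, 0.231] pointing down, gripper open.
Joint ranges: [-3.01, 3.01], [-1.01, 2.22], [0.06, 2.58], [-1.02, 4.17], [0.09, 2.62], [-3.14, 3.14]. Speed limits (rad/s): [2.57, 2.57, 3.14, 3.14, 3.14, 3.14].

### API

Orientations are given as a unit quaternion [w, x, y, z].
In Python, from plant import manip gives the robot as it stands.
- The arm moves only by the tool send_rows, never from a script. Its argument "increments" is a list of rows, each an object of numbers: "claw": the closure, from -1 (fully open) to 1 (shut); "dx", "dy", "dz": the shift along the tool's x, y, z in units of 0.5 m (1.0 is 0.5 m); "yaw": the turn about the tool's z in units of 1.5 rad (1.0 is 1.5 rad). A call has 1 to 20 rows; each row is the pose to reach, as a shift and turn from the pose commanded when the call began, along the tool's axes at that moment; what a row does not reach only later rows make up. A row lasts 1/8 s, in which the tool goes at most 62.5 mm and 10.7 degrees, less where a joint would pass 70% of its speed; a pose out of reach is approached as far as the arm can. A call with a number of a shift or a turn outside -1 to 1 is refused whole. A call with a gripper value outside its range is refused whole. The fingers move at their own pace and stop on an object; the grip force is fixed at half the most. Time passes only in rows, so rows that repeat a pose let the fingers close. It gives the time, the measured TCP pose, the force, the opening and the grip force at its end, in the units of the state.
- manip.state(): the state, without advancing time (a new reading comes with each control period).
- manip.grab_frame(name): name is "side" or "top"; returns the picture (384x512x3 uint8, red, green, blue); there is no depth.
- manip.camera_params(name): a dict with "camera_matrix" (3x3 intrinsics, pixels), "k1" (the pictures are not rectified: a ray, as slopes to the right and down, at radius r is drawn at 1 + k1 r^2 times it, then the intrinsics apply), "extrinsics" (4x4, takes a point from world to camera coordinates). Camera axes: x right, y down, z forward; pixel columns grow to the right and rows downward; lengths in m; the calibration is good to about 2 mm. A picture is of the moment at which its call begins. camera_params takes no time and is no camera call.
- manip.job_done(): hands the job in; it is judged then, once.
The state is a dict: "time": time; "joint_pos": joint angles; "joint_vel": joint speeds; "joint_efforts": joint torques, N m; "tool_pos": TCP position; "tool_rot": TCP orientation; "contact_force": force on the tool from outside, world axes, zero at the start; "ft_torque": the same for the moment, N m; "gripper_width": opening from 0.0 (shut) to 1.0 (fully open); "grasp_force": force on a finger pad.
Only numpy, scipy, OpenCV 4.12 (cv2) and the standard library are available. Lean on these libraries where they do the work, as an engineer would, in place of code of your own. Each camera call takes 0.05 s, during which the arm holds its last target. There are 200 camera calls.

### The job

The home-made shampoo bars were tipped into the wooden drying tray in a heap, and one more is still in the lidded aluminium tin. Open the tin, lift that bar out and add it to the others, and spread all the bars over the whole length of the tray in one even layer, each lying flat on the tray's floor with at least 2 cm of air between any two. Shut the tin's lid fully afterwards and leave the other things on the desk where they are.

Things in the scene. Friction and masses are not known exactly. Their poses are not given: they have to be found in the camera images.
- tray: shallow wooden drying tray fixed to the desk, outside 256 mm (its x) by 396 mm (its y), 13 mm high; floor and walls 6 mm thick, so the inner floor is 244 x 384 mm, 6 mm above the desk and 7 mm below the rim. Origin: centre of the underside
- tin: silver aluminium tin fixed to the desk, outside 130 mm (its x) by 140 mm (its y), 55 mm high, walls and floor 3 mm, open on top under the hinged lid. Origin: centre of the underside; the hinge is along its +x rim
- tin_lid (a joint): the tin's hinged lid, 130 x 140 x 6 mm: 0 = fully shut, grows as it is lifted, 1.57 = upright, stops at 1.9 rad. The hinge is stiff: the lid stays at whatever angle it is left
- tin_lid_handle (a point): middle of the head of the black round knob on the lid (head 28 mm across, 16 mm tall, the neck below it 12 mm), 35 mm above the lid's upper face, 30 mm in from the front (-x) edge and so 100 mm from the hinge; axis along the lid's normal
- tin_lid_hinge (a point): middle of the lid's hinge line, which runs along the tin's y axis at the far (+x) rim, 55 mm above the desk; its z axis is the lid's normal
- bar1: round shampoo bar of the heap in the tray: a chunky puck 56 mm in diameter and 34 mm thick, 75 g, its rim bevelled so that it is widest halfway up (bottom and top faces 45 mm across); cream, green or rose. Origin: its middle, 17 mm from either flat face; z axis along its axis
- bar2: round shampoo bar of the heap in the tray: a chunky puck 56 mm in diameter and 34 mm thick, 75 g, its rim bevelled so that it is widest halfway up (bottom and top faces 45 mm across); cream, green or rose. Origin: its middle, 17 mm from either flat face; z axis along its axis
- bar3: round shampoo bar of the heap in the tray: a chunky puck 56 mm in diameter and 34 mm thick, 75 g, its rim bevelled so that it is widest halfway up (bottom and top faces 45 mm across); cream, green or rose. Origin: its middle, 17 mm from either flat face; z axis along its axis
- bar4: round shampoo bar of the heap in the tray: a chunky puck 56 mm in diameter and 34 mm thick, 75 g, its rim bevelled so that it is widest halfway up (bottom and top faces 45 mm across); cream, green or rose. Origin: its middle, 17 mm from either flat face; z axis along its axis
- bar5: round shampoo bar of the heap in the tray (may be absent): a chunky puck 56 mm in diameter and 34 mm thick, 75 g, its rim bevelled so that it is widest halfway up (bottom and top faces 45 mm across); cream, green or rose. Origin: its middle, 17 mm from either flat face; z axis along its axis
- bar6: round shampoo bar of the heap in the tray (may be absent): a chunky puck 56 mm in diameter and 34 mm thick, 75 g, its rim bevelled so that it is widest halfway up (bottom and top faces 45 mm across); cream, green or rose. Origin: its middle, 17 mm from either flat face; z axis along its axis
- bar7: round shampoo bar of the heap in the tray (may be absent): a chunky puck 56 mm in diameter and 34 mm thick, 75 g, its rim bevelled so that it is widest halfway up (bottom and top faces 45 mm across); cream, green or rose. Origin: its middle, 17 mm from either flat face; z axis along its axis
- bar8: round shampoo bar in the tin at the start: a chunky puck 56 mm in diameter and 34 mm thick, 75 g, its rim bevelled so that it is widest halfway up (bottom and top faces 45 mm across); cream, green or rose. Origin: its middle, 17 mm from either flat face; z axis along its axis
- mug: coral ceramic mug, 80 mm wide, 92 mm high, standing on the coaster; not to be disturbed. Origin: centre of the underside
- coaster: round wooden coaster, 100 mm across, 8 mm thick; not to be disturbed
- bell: chrome desk bell, 86 mm across, 58 mm high; not to be disturbed. Origin: centre of the underside
Mind the look-alikes: they are no part of the job. What is shaped like the bar3 but black or purple is not meant.

How it is judged:
On the way, in this order (a step that is already met when the one before it is completed fails the run):
1. the tin's lid is opened wide (beyond about 57 degrees) (value of joint tin_lid above 1 rad), for 0.2 s.
2. the bar from the tin has been lifted out of it and is in or above the tray (horizontal distance between bar8 and tin above 0.1 m and y of bar8 in the frame of tray below 0.18 m), for 0.2 s.
3. the lid is shut again (value of joint tin_lid below 0.06 rad), for 0.2 s.
At the end, for the whole second after the job is handed in: every bar lies flat (within 9 degrees), at rest, on the tray floor, in one layer; centres of any two at least 71 mm apart (15 mm of air); at least one bar more than 60 mm from the tray's middle towards each end of its length; lid shut (below 0.06 rad) (x of bar1 in the frame of tray between -0.11 and 0.11 m and y of bar1 in the frame of tray between -0.18 and 0.18 m and angle between the z axis of each of bar1, bar2, bar3, bar4, bar5, bar6, bar7, bar8 and the z axis of tray, either way round below 0.15 rad and height (world z) of each of bar1, bar2, bar3, bar4, bar5, bar6, bar7, bar8 below 0.03 m and linear speed of each of bar1, bar2, bar3, bar4, bar5, bar6, bar7, bar8 below 0.02 m/s and x of bar2 in the frame of tray between -0.11 and 0.11 m and y of bar2 in the frame of tray between -0.18 and 0.18 m and x of bar3 in the frame of tray between -0.11 and 0.11 m and y of bar3 in the frame of tray between -0.18 and 0.18 m and x of bar4 in the frame of tray between -0.11 and 0.11 m and y of bar4 in the frame of tray between -0.18 and 0.18 m and x of bar5 in the frame of tray between -0.11 and 0.11 m and y of bar5 in the frame of tray between -0.18 and 0.18 m and x of bar6 in the frame of tray between -0.11 and 0.11 m and y of bar6 in the frame of tray between -0.18 and 0.18 m and x of bar7 in the frame of tray between -0.11 and 0.11 m and y of bar7 in the frame of tray between -0.18 and 0.18 m and x of bar8 in the frame of tray between -0.11 and 0.11 m and y of bar8 in the frame of tray between -0.18 and 0.18 m and horizontal distance between bar1 and bar2 above 0.071 m and horizontal distance between each of bar1, bar2 and bar3 above 0.071 m and horizontal distance between each of bar1, bar2, bar3 and bar4 above 0.071 m and horizontal distance between each of bar1, bar2, bar3, bar4 and bar5 above 0.071 m and horizontal distance between each of bar1, bar2, bar3, bar4, bar5 and bar6 above 0.071 m and horizontal distance between each of bar1, bar2, bar3, bar4, bar5, bar6 and bar7 above 0.071 m and horizontal distance between each of bar1, bar2, bar3, bar4, bar5, bar6, bar7 and bar8 above 0.071 m and y of any of bar1, bar2, bar3, bar4, bar5, bar6, bar7, bar8 in the frame of tray above 0.06 m and y of any of bar1, bar2, bar3, bar4, bar5, bar6, bar7, bar8 in the frame of tray below -0.06 m and value of joint tin_lid below 0.06 rad); the robot touches nothing.
It fails at once if the mug is knocked over or pushed more than 3 cm (distance of mug from where it was at the start of the episode above 0.03 m or angle between mug's own z axis and vertical above 0.5 rad).
It fails at once if the coaster is knocked over or pushed more than 3 cm (distance of coaster from where it was at the start of the episode above 0.03 m or angle between coaster's own z axis and vertical above 0.5 rad).
It fails at once if the bell is knocked over or pushed more than 3 cm (distance of bell from where it was at the start of the episode above 0.03 m or angle between bell's own z axis and vertical above 0.5 rad).
Of bar5, bar6, bar7 only 1 to 3 are there at a start; the rules pass over those that are not, and their reading is None.
At some moment in a run one of bar1, bar2, bar3, bar4, bar5, bar6, bar7 may be knocked a few centimetres aside while the robot is not near it.
Once in a run the grip may slacken for a moment while it holds something.
It also fails if it takes over 210 s, if anything falls off the work surface, if the arm or the gripper's body presses on something with over 40 N, if the wrist force passes 120 N, or if a joint passes its speed limit or range.

## Working session

There is one attempt and no reset: what is moved stays moved. The work goes in short steps, Python scripts to look and compute and a tool call to move; the robot and the scene stay as the last step left them, time stands still between calls to the robot, and variables do not carry over. Pictures are saved under pics/ and viewed, at most 14 in all, crops included, and the job is handed in when it is done.

Besides the shell and the picture viewer there is one more tool, called after "Call:" as a command line: name --argument value ..., lists and objects as JSON in quotes. send_rows: Moves the arm, as the interface text tells. Shifts and turns lie within -1 to 1; 1 stands for 0.5 m of shift or 1.5 rad of turn. Its arguments: {"type":"object","properties":{"increments":{"type":"array","items":{"type":"object","properties":{"claw":{"type":"number"},"dx":{"type":"number"},"dy":{"type":"number"},"dz":{"type":"number"},"yaw":{"type":"number"}}}}},"required":["increments"]}

```bash
ls; mkdir -p pics; cat > h.py <<'E'
import numpy as np, cv2
from plant import manip
def cam(n):
    p=manip.camera_params(n); return np.array(p["camera_matrix"]),p["k1"],np.array(p["extrinsics"])
def grab(n,f):
    im=manip.grab_frame(n); cv2.imwrite(f"pics/{f}.png",im[:,:,::-1]); return im
def proj(n,P):
    K,k,E=cam(n); P=np.atleast_2d(P); d=np.array([k,0,0,0,0.])
    return cv2.projectPoints(P.astype(float),cv2.Rodrigues(E[:3,:3])[0],E[:3,3],K,d)[0][:,0]
def ray(n,uv,z):
    K,k,E=cam(n); s=cv2.undistortPoints(np.array(uv,float).reshape(-1,1,2),K,np.array([k,0,0,0,0.]))[:,0]
    d=np.c_[s,np.ones(len(s))]@E[:3,:3]; o=-E[:3,:3].T@E[:3,3]
    return o+d*((z-o[2])/d[:,2])[:,None]
E
python3 - <<'E'
from h import *
a=grab("top","t0");b=grab("side","s0")
print(manip.state())
for n in("top","side"):
    K,k,E=cam(n);print(K,k,-E[:3,:3].T@E[:3,3],E[:3,:3])
    print(n,proj(n,[[.4,0,0],[.6,0,0],[.6,.3,0],[.6,-.3,0]]))
E
```

```text
pics
{'time': 0.1, 'joint_pos': array([ 1.01401565e+00,  5.33404523e-02,  1.61420076e+00,  3.98759933e-06,
        1.47600907e+00, -1.19002527e-01]), 'joint_vel': array([ 1.10335462e-03, -2.26473747e-03, -4.92059687e-03,  8.03279605e-05,
        2.47971756e-05,  2.82010352e-04]), 'joint_efforts': array([ 1.67786739e-04, -3.94903135e+01, -3.71363461e+01, -1.39965464e-04,
        3.94084389e-03, -2.18714229e-05]), 'tool_pos': array([0.26464373, 0.56555954, 0.23012888]), 'tool_rot': array([-3.26348203e-04,  2.17145423e-01,  9.76138775e-01, -9.22810407e-04]), 'contact_force': array([ 0.4957244 , -0.35049427, -0.45496976]), 'ft_torque': array([-0.00754159,  0.00770262,  0.02282532]), 'grasp_force': 0.0, 'gripper_width': 0.996491818272492}
[[391.85505589   0.         251.34868863]
 [  0.         391.85505589 189.26804729]
 [  0.           0.           1.        ]] -0.11921265123687587 [0.46139348 0.0622737  1.10657366] [[-0.0235473  -0.99940421  0.02523379]
 [-0.99167086  0.02015316 -0.12721145]
 [ 0.12662712 -0.0280191  -0.99155459]]
top [[264.13672197 260.93269555]
 [262.24488455 189.99158118]
 [156.97234742 192.11499076]
 [365.41457607 187.89452786]]
[[387.33048786   0.         252.39798763]
 [  0.         387.33048786 188.08010814]
 [  0.           0.           1.        ]] 0.04536898918987792 [ 0.20616057 -0.55708847  0.5289429 ] [[ 8.48624440e-01 -5.28995279e-01  7.44564521e-04]
 [-2.78011492e-01 -4.47187976e-01 -8.50136768e-01]
 [ 4.50051297e-01  7.21239842e-01 -5.26561413e-01]]
side [[186.30052351 262.30945863]
 [270.0826572  229.23295021]
 [209.24669705 172.52639871]
 [373.08765218 325.47695307]]
```

```bash
python3 -c "
import cv2
a=cv2.imread('pics/t0.png');cv2.imwrite('pics/t0b.png',cv2.resize(a,(800,600),interpolation=cv2.INTER_CUBIC))
a=cv2.imread('pics/s0.png');cv2.imwrite('pics/s0b.png',cv2.resize(a,(800,600),interpolation=cv2.INTER_CUBIC))"
```

```text
(no output)
```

View pics/t0b.png

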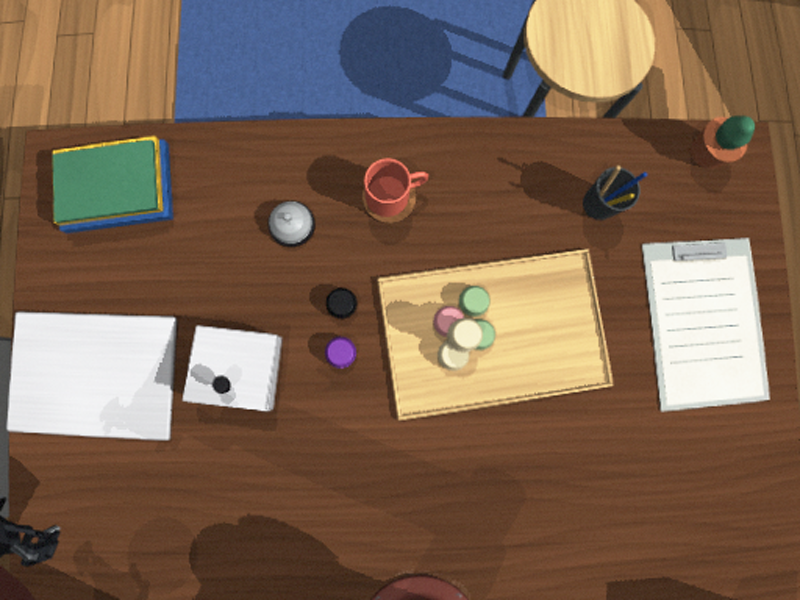

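View pics/s0b.png

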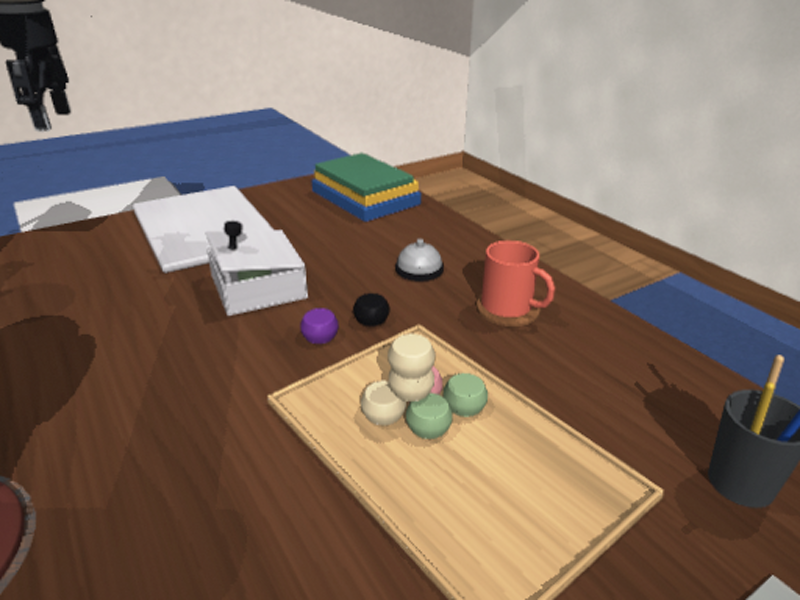

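The top view shows the tray corners at (378,278), (590,250), (611,385) and (398,418) in the 800x600 view. The heap is near (465,330), the tin near (232,368) with its knob at (221,384), and the decoys are at (341,302) and (340,352). The side view shows two stacked creams at (411,355) and (411,385), plus a cream, two greens and a pink. The lid looks slightly ajar. I'll zoom in on the tin and the heap.

```bash
python3 - <<'E'
import cv2,numpy as np
a=cv2.imread('pics/t0.png');b=cv2.imread('pics/s0.png')
z=lambda i,x,y:cv2.resize(i[y:y+75,x:x+100],(400,300),interpolation=cv2.INTER_CUBIC)
cv2.imwrite('pics/z0.png',np.vstack([np.hstack([z(a,100,198),z(b,115,130)]),np.hstack([z(a,255,175),z(b,220,205)])]))
from h import *
c=np.array([(378,278),(590,250),(611,385),(398,418)])*.64
w=ray("top",c,.013);m=w.mean(0);print(w,m,[np.linalg.norm(w[i]-w[i-1]) for i in range(4)])
e=w[0]-w[1]+w[3]-w[2];print("tray yaw (y axis dir)",np.degrees(np.arctan2(-e[0],e[1])))
print("mug",ray("top",[(388*.64,178*.64)],.09),"bell",ray("top",[(291*.64,223*.64)],.02))
print("dec",ray("top",np.array([(341,302),(340,352)])*.64,.034))
E
```

```text
[[ 0.6338881   0.05723835  0.013     ]
 [ 0.67929432 -0.33746399  0.013     ]
 [ 0.4294897  -0.36144586  0.013     ]
 [ 0.38335291  0.02719822  0.013     ]] [ 0.53150626 -0.15361832  0.013     ] [np.float64(0.25232972242327223), np.float64(0.3973055044975532), np.float64(0.2509531443519387), np.float64(0.3913729985118354)]
tray yaw (y axis dir) 6.665435654611728
mug [[0.7959984  0.03688769 0.09      ]] bell [[0.73725702 0.21349421 0.02      ]]
dec [[0.58908631 0.12339726 0.034     ]
 [0.50123706 0.12635891 0.034     ]]
```

View pics/z0.png

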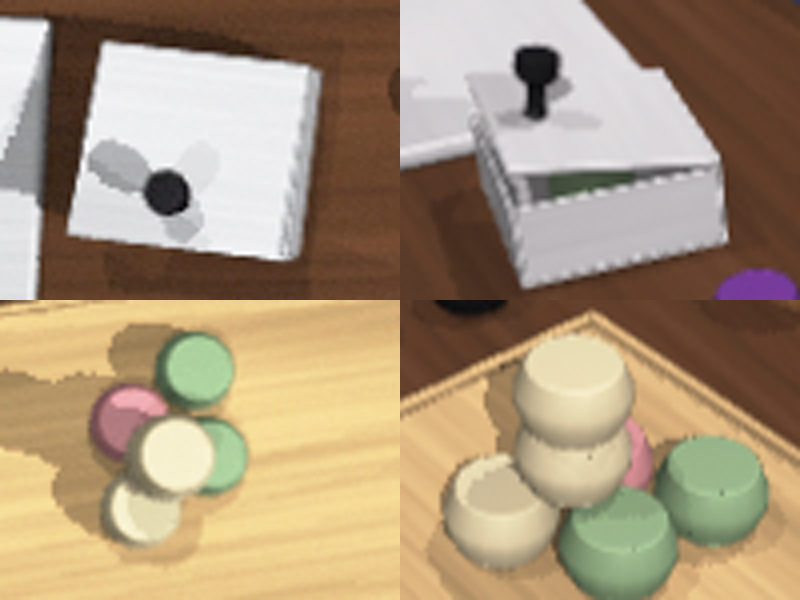

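The zooms show the knob at tile (167,193) in the top view and (136,62) in the side view. The lid is ajar, with a green bar inside the tin. The heap is cream on cream, among pink, two greens and a cream.

```bash
cat > fit.py <<'E'
from h import *
from scipy.optimize import least_squares
def tinpts(p):
    x,y,a,t=p; R=np.array([[np.cos(a),-np.sin(a),0],[np.sin(a),np.cos(a),0],[0,0,1]])
    def L(r,yy,h): # r from hinge toward front, h above hinge plane
        return R@[.065-r*np.cos(t)+h*np.sin(t),yy,.055+r*np.sin(t)+h*np.cos(t)]+[x,y,0]
    B=lambda X,Y,Z:R@[X,Y,Z]+[x,y,0]
    return L,B
E
cat > f0.py <<'E'
from fit import *
T=np.array([(102,42),(311,66),(283,256),(68,235),(167,193)])/4+[100,198]
S=np.array([(120,172),(320,160),(68,75),(262,70),(136,62),(126,286),(326,242)])/4+[115,130]
def model(p):
    L,B=tinpts(p)
    t=[L(0,.07,.006),L(0,-.07,.006),L(.13,-.07,.006),L(.13,.07,.006),L(.1,0,.041)]
    s=[L(.13,-.07,.006),L(0,-.07,.006),L(.13,.07,.006),L(0,.07,.006),L(.1,0,.041),B(-.065,-.07,0),B(.065,-.07,0)]
    return t,s
def f(p):
    t,s=model(p); return np.r_[(proj("top",t)-T).ravel(),(proj("side",s)-S).ravel()]
r=least_squares(f,[.48,.32,.0,.15],loss='soft_l1');print(r.x,np.degrees(r.x[2:]),np.round(r.fun,1))
L,B=tinpts(r.x);print("knob",L(.1,0,.041),"hinge",L(0,0,0))
# heap triangulation
K={}
def tri(a,b):
    def g(P): return np.r_[proj("top",[P])[0]-a,proj("side",[P])[0]-b]
    q=least_squares(g,[.53,-.1,.05]);return np.round(q.x,3),np.round(q.fun,1)
tt=lambda x,y:np.array([x/4+255,(y-300)/4+175]); ss=lambda x,y:np.array([(x-400)/4+220,(y-300)/4+205])
for n,a,b in [("top",tt(177,455),ss(576,366)),("pink?",tt(130,418),ss(585,430)),("g1",tt(197,370),ss(715,468)),("g2",tt(213,455),ss(618,518)),("c",tt(143,510),ss(500,485))]: print(n,tri(a,b), ray("top",[a],.04))
E
python3 f0.py
```

```text
[ 0.47622361  0.30968822 -0.12329834  0.1662583 ] [-7.06447431  9.52589914] [ 0.4 -0.2 -0.5 -0.8 -0.7  0.4  0.2 -0.3  0.5 -0.2 -2.8 -0.3  0.9 -0.4
 -0.8 -0.2 -0.3 -0.3  0.2  1.  -0.4  0.8  0.8 -0. ]
knob [0.44959148 0.31298866 0.11198399] hinge [0.54073016 0.30169412 0.055     ]
top (array([ 0.524, -0.088,  0.107]), array([ 0.1, -0.2, -0.1,  0. ])) [[ 0.52737838 -0.09743274  0.04      ]]
pink? (array([ 0.549, -0.063,  0.042]), array([-0.8,  1.5,  1.2, -0.2])) [[ 0.55350422 -0.06597934  0.04      ]]
g1 (array([ 0.587, -0.115,  0.038]), array([ 0.2, -0.4, -0.3,  0.1])) [[ 0.58565281 -0.11355335  0.04      ]]
g2 (array([ 0.526, -0.122,  0.041]), array([-0.1,  0.2,  0.1, -0. ])) [[ 0.52678402 -0.12227975  0.04      ]]
c (array([ 0.491, -0.073,  0.04 ]), array([ 0.1, -0.3, -0.2,  0. ])) [[ 0.49043879 -0.07274601  0.04      ]]
```

```bash
cat > mv.py <<'E'
from h import *
from scipy.spatial.transform import Rotation as Ro
def row(P,ang=None):
    "tool-frame numbers for going to TCP P with the tool's y axis at ang degrees (world, mod 180)"
    s=manip.state(); w,x,y,z=s["tool_rot"]; R=Ro.from_quat([x,y,z,w]).as_matrix()
    d=R.T@(np.array(P)-s["tool_pos"])/.5
    yw=0
    if ang is not None:
        a=np.degrees(np.arctan2(R[1,1],R[0,1])); e=(a-ang+90)%180-90; yw=np.radians(e)/1.5
    return dict(zip(["dx","dy","dz","yaw"],[round(float(v),4) for v in (*d,yw)]))
def st():
    s=manip.state(); return {k:np.round(s[k],3).tolist() for k in("time","tool_pos","contact_force","gripper_width","grasp_force")}|{"j6":round(float(s["joint_pos"][5]),2)}
E
python3 -c "
from mv import *
print(row([.4496,.313,.2],82.94),row([.4496,.313,.091],82.94),st())"
```

```text
{'dx': -0.5492, 'dy': -0.3006, 'dz': 0.0607, 'yaw': -0.2097} {'dx': -0.5492, 'dy': -0.3001, 'dz': 0.2787, 'yaw': -0.2097} {'time': 0.1, 'tool_pos': [0.265, 0.566, 0.23], 'contact_force': [0.496, -0.35, -0.455], 'gripper_width': 0.996, 'grasp_force': 0.0, 'j6': -0.12}
```

Call:
send_rows --increments '[{"dx": -0.549, "dy": -0.3, "dz": 0.06, "yaw": -0.21, "claw": -1}, {"dx": -0.549, "dy": -0.3, "dz": 0.06, "yaw": -0.21, "claw": -1}, {"dx": -0.549, "dy": -0.3, "dz": 0.06, "yaw": -0.21, "claw": -1}, {"dx": -0.549, "dy": -0.3, "dz": 0.06, "yaw": -0.21, "claw": -1}, {"dx": -0.549, "dy": -0.3, "dz": 0.06, "yaw": -0.21, "claw": -1}, {"dx": -0.549, "dy": -0.3, "dz": 0.06, "yaw": -0.21, "claw": -1}, {"dx": -0.549, "dy": -0.3, "dz": 0.06, "yaw": -0.21, "claw": -1}, {"dx": -0.549, "dy": -0.3, "dz": 0.06, "yaw": -0.21, "claw": -1}, {"dx": -0.549, "dy": -0.3, "dz": 0.06, "yaw": -0.21, "claw": -1}]'

```text
time: 1.23
tool_pos: [0.4493, 0.315, 0.2014]
tool_rot: [0.0, 0.06, 0.998, 0.0]
contact_force: [-0.6, -0.1, 0.1]
gripper_width: 1.002
grasp_force: 0.0
```

```bash
python3 -c "
from mv import *
print(row([.4496,.313,.091],82.94),st())
h=np.array([.54073,.30169]);u=np.array([.9924,-.1230])
for t in np.linspace(.1663,1.8,20):
    X=-.1*np.cos(t)+.041*np.sin(t)-(-.1*np.cos(.1663)+.041*np.sin(.1663)); Z=.1*np.sin(t)+.041*np.cos(t)-(.1*np.sin(.1663)+.041*np.cos(.1663))
    print(round(t,2),round(-X/.5,3),round(-Z/.5,3))
"
```

```text
{'dx': -0.0011, 'dy': -0.0039, 'dz': 0.2209, 'yaw': 0.0018} {'time': 1.225, 'tool_pos': [0.449, 0.315, 0.201], 'contact_force': [-0.557, -0.128, 0.096], 'gripper_width': 1.002, 'grasp_force': 0.0, 'j6': -0.97}
0.17 -0.0 -0.0
0.25 -0.01 -0.015
0.34 -0.022 -0.03
0.42 -0.035 -0.043
0.51 -0.049 -0.055
0.6 -0.064 -0.066
0.68 -0.08 -0.076
0.77 -0.097 -0.084
0.85 -0.114 -0.091
0.94 -0.132 -0.096
1.03 -0.15 -0.1
1.11 -0.169 -0.102
1.2 -0.187 -0.102
1.28 -0.206 -0.101
1.37 -0.224 -0.098
1.46 -0.242 -0.094
1.54 -0.26 -0.088
1.63 -0.277 -0.081
1.71 -0.293 -0.072
1.8 -0.309 -0.062
```

Call:
send_rows --increments '[{"dy": -0.004, "dz": 0.1, "claw": -1}, {"dy": -0.004, "dz": 0.16, "claw": -1}, {"dy": -0.004, "dz": 0.221, "claw": -1}, {"dy": -0.004, "dz": 0.221, "claw": -1}, {"dy": -0.004, "dz": 0.221, "claw": 1}, {"dy": -0.004, "dz": 0.221, "claw": 1}, {"dy": -0.004, "dz": 0.221, "claw": 1}, {"dy": -0.004, "dz": 0.221, "claw": 1}, {"dy": -0.004, "dz": 0.221, "claw": 1}, {"dy": -0.004, "dz": 0.221, "claw": 1}, {"dy": -0.004, "dz": 0.221, "claw": 1}, {"dy": -0.004, "dz": 0.221, "claw": 1}]'

```text
invalid input
```

Call:
send_rows --increments '[{"dx": 0, "dy": -0.004, "dz": 0.1, "yaw": 0, "claw": -1}, {"dx": 0, "dy": -0.004, "dz": 0.16, "yaw": 0, "claw": -1}, {"dx": 0, "dy": -0.004, "dz": 0.221, "yaw": 0, "claw": -1}, {"dx": 0, "dy": -0.004, "dz": 0.221, "yaw": 0, "claw": -1}, {"dx": 0, "dy": -0.004, "dz": 0.221, "yaw": 0, "claw": 1}, {"dx": 0, "dy": -0.004, "dz": 0.221, "yaw": 0, "claw": 1}, {"dx": 0, "dy": -0.004, "dz": 0.221, "yaw": 0, "claw": 1}, {"dx": 0, "dy": -0.004, "dz": 0.221, "yaw": 0, "claw": 1}, {"dx": 0, "dy": -0.004, "dz": 0.221, "yaw": 0, "claw": 1}, {"dx": 0, "dy": -0.004, "dz": 0.221, "yaw": 0, "claw": 1}]'

```text
time: 2.48
tool_pos: [0.4508, 0.3154, 0.093]
tool_rot: [0.002, 0.061, 0.998, 0.004]
contact_force: [-0.1, 11.2, -0.4]
gripper_width: 0.3
grasp_force: 58.8
```

Call:
send_rows --increments '[{"dx": -0.005, "dy": 0, "dz": -0.007, "yaw": 0, "claw": 1}, {"dx": -0.01, "dy": 0, "dz": -0.015, "yaw": 0, "claw": 1}, {"dx": -0.022, "dy": 0, "dz": -0.03, "yaw": 0, "claw": 1}, {"dx": -0.035, "dy": 0, "dz": -0.043, "yaw": 0, "claw": 1}, {"dx": -0.049, "dy": 0, "dz": -0.055, "yaw": 0, "claw": 1}, {"dx": -0.064, "dy": 0, "dz": -0.066, "yaw": 0, "claw": 1}, {"dx": -0.08, "dy": 0, "dz": -0.076, "yaw": 0, "claw": 1}, {"dx": -0.097, "dy": 0, "dz": -0.084, "yaw": 0, "claw": 1}, {"dx": -0.114, "dy": 0, "dz": -0.091, "yaw": 0, "claw": 1}, {"dx": -0.132, "dy": 0, "dz": -0.096, "yaw": 0, "claw": 1}]'

```text
time: 3.72
tool_pos: [0.5145, 0.3069, 0.1402]
tool_rot: [-0.001, 0.061, 0.998, 0.003]
contact_force: [-3.1, 8.7, 1.7]
gripper_width: 0.301
grasp_force: 59.7
```

Call:
send_rows --increments '[{"dx": -0.018, "dy": 0, "dz": -0.004, "yaw": 0, "claw": 1}, {"dx": -0.037, "dy": 0, "dz": -0.006, "yaw": 0, "claw": 1}, {"dx": -0.055, "dy": 0, "dz": -0.006, "yaw": 0, "claw": 1}, {"dx": -0.074, "dy": 0, "dz": -0.005, "yaw": 0, "claw": 1}, {"dx": -0.092, "dy": 0, "dz": -0.002, "yaw": 0, "claw": 1}, {"dx": -0.11, "dy": 0, "dz": 0.002, "yaw": 0, "claw": 1}, {"dx": -0.128, "dy": 0, "dz": 0.008, "yaw": 0, "claw": 1}, {"dx": -0.145, "dy": 0, "dz": 0.015, "yaw": 0, "claw": 1}, {"dx": -0.161, "dy": 0, "dz": 0.024, "yaw": 0, "claw": 1}, {"dx": -0.177, "dy": 0, "dz": 0.034, "yaw": 0, "claw": 1}, {"dx": -0.177, "dy": 0, "dz": 0.034, "yaw": 0, "claw": 1}]'

```text
time: 5.1
tool_pos: [0.6048, 0.2949, 0.1243]
tool_rot: [0.002, 0.062, 0.998, 0.003]
contact_force: [0.5, 5.3, 4.2]
gripper_width: 0.3
grasp_force: 60.9
```

Call:
send_rows --increments '[{"dx": -0.177, "dy": 0, "dz": 0, "yaw": 0, "claw": -1}, {"dx": 0, "dy": 0, "dz": 0, "yaw": 0, "claw": -1}, {"dx": 0, "dy": 0, "dz": 0, "yaw": 0, "claw": -1}, {"dx": 0, "dy": 0, "dz": 0, "yaw": 0, "claw": -1}]'

```text
time: 5.6
tool_pos: [0.6033, 0.2931, 0.1226]
tool_rot: [0.001, 0.061, 0.998, 0.0]
contact_force: [0.2, 0.5, 1.1]
gripper_width: 0.996
grasp_force: 0.0
```

Call:
send_rows --increments '[{"dx": 0, "dy": 0, "dz": -0.1, "yaw": 0, "claw": -1}, {"dx": 0, "dy": 0, "dz": -0.2, "yaw": 0, "claw": -1}, {"dx": 0, "dy": 0, "dz": -0.3, "yaw": 0, "claw": -1}, {"dx": 0.4, "dy": 0.2, "dz": -0.3, "yaw": 0, "claw": -1}, {"dx": 0.4, "dy": 0.2, "dz": -0.3, "yaw": 0, "claw": -1}, {"dx": 0.4, "dy": 0.2, "dz": -0.3, "yaw": 0, "claw": -1}, {"dx": 0.4, "dy": 0.2, "dz": -0.3, "yaw": 0, "claw": -1}, {"dx": 0.4, "dy": 0.2, "dz": -0.3, "yaw": 0, "claw": -1}]'

```text
time: 6.6
tool_pos: [0.4158, 0.4182, 0.2749]
tool_rot: [0.002, 0.06, 0.998, 0.002]
contact_force: [0.5, 0.5, -0.3]
gripper_width: 0.998
grasp_force: 0.0
```

```bash
python3 - <<'E'
from h import *
a=grab("top","t1");b=grab("side","s1")
z=lambda i,x,y:cv2.resize(i[y:y+75,x:x+100],(400,300),interpolation=cv2.INTER_CUBIC)
cv2.imwrite('pics/z1.png',np.vstack([np.hstack([z(a,100,185),z(b,115,110)]),np.hstack([z(a,255,175),z(b,220,205)])])[:,:,::-1])
E
```

```text
(no output)
```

View pics/z1.png

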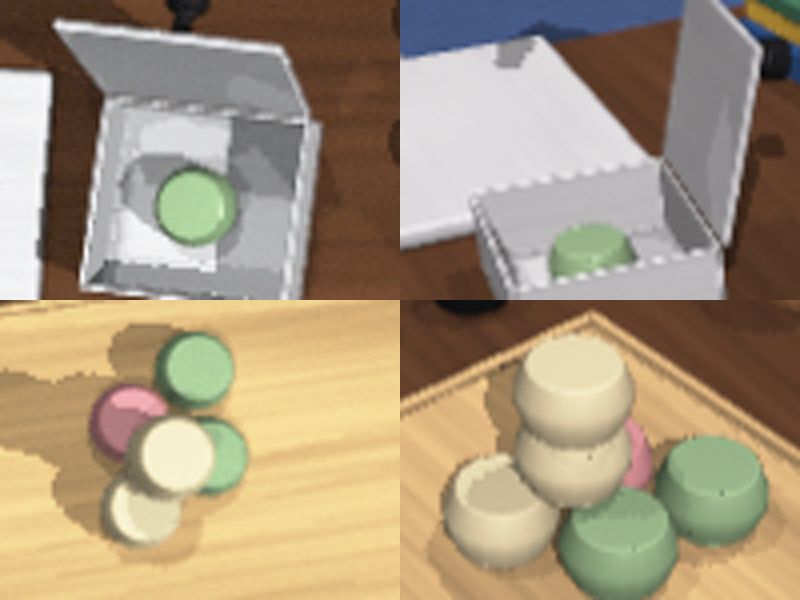

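```bash
cat >> mv.py <<'E'
C=np.array([.5315,-.1536]);A=np.radians(6.66);RT=np.array([[np.cos(A),-np.sin(A)],[np.sin(A),np.cos(A)]])
def t2w(x,y): return C+RT@[x,y]
def w2t(p): return RT.T@(np.array(p)[:2]-C)
E
python3 -c "
from mv import *
from fit import tinpts
L,B=tinpts([.4762,.3097,-.1233,1.8]);print(proj('top',[L(.1,0,.041)]),'seen ~146,187')
p=ray('top',[(148,235.75)],.037)[0];print(p); q=ray('side',[(115+192/4,110+240/4)],.037)[0];print('side',q)
R=np.array([[np.cos(.1233),-np.sin(.1233)],[np.sin(.1233),np.cos(.1233)]]);print('in tin',R@(p[:2]-[.4762,.3097]))
p[2]=.2;print(row(p,82.94)); p[2]=.006;print(row(p,82.94))
for s in [(.06,-.15),(-.06,-.15),(.06,-.05),(-.06,-.05),(.06,.15),(-.06,.15)]: print(s,t2w(*s))
"
```

```text
[[147.18016835 184.01683484]] seen ~146,187
[0.47623082 0.31627535 0.037     ]
side [0.4764124  0.31526523 0.037     ]
in tin [-0.0007781   0.00652922]
{'dx': -0.1405, 'dy': -0.1856, 'dz': 0.148, 'yaw': 0.0004}
{'dx': -0.1393, 'dy': -0.1865, 'dz': 0.536, 'yaw': 0.0004}
(0.06, -0.15) [ 0.60849171 -0.29562914]
(-0.06, -0.15) [ 0.48930149 -0.30954642]
(0.06, -0.05) [ 0.59689398 -0.19630395]
(-0.06, -0.05) [ 0.47770376 -0.21022123]
(0.06, 0.15) [0.57369851 0.00234642]
(-0.06, 0.15) [ 0.45450829 -0.01157086]
```

Call:
send_rows --increments '[{"dx": -0.14, "dy": -0.186, "dz": 0.1, "yaw": 0, "claw": -0.6}, {"dx": -0.14, "dy": -0.186, "dz": 0.15, "yaw": 0, "claw": -0.6}, {"dx": -0.14, "dy": -0.186, "dz": 0.2, "yaw": 0, "claw": -0.6}, {"dx": -0.14, "dy": -0.186, "dz": 0.3, "yaw": 0, "claw": -0.6}, {"dx": -0.14, "dy": -0.186, "dz": 0.4, "yaw": 0, "claw": -0.6}, {"dx": -0.14, "dy": -0.186, "dz": 0.48, "yaw": 0, "claw": -0.6}, {"dx": -0.14, "dy": -0.186, "dz": 0.536, "yaw": 0, "claw": -0.6}, {"dx": -0.14, "dy": -0.186, "dz": 0.536, "yaw": 0, "claw": -0.6}, {"dx": -0.14, "dy": -0.186, "dz": 0.536, "yaw": 0, "claw": -0.6}, {"dx": -0.14, "dy": -0.186, "dz": 0.536, "yaw": 0, "claw": 1}, {"dx": -0.14, "dy": -0.186, "dz": 0.536, "yaw": 0, "claw": 1}, {"dx": -0.14, "dy": -0.186, "dz": 0.536, "yaw": 0, "claw": 1}, {"dx": -0.14, "dy": -0.186, "dz": 0.536, "yaw": 0, "claw": 1}, {"dx": -0.14, "dy": -0.186, "dz": 0.536, "yaw": 0, "claw": 1}]'

```text
time: 8.45
tool_pos: [0.4772, 0.3166, 0.0067]
tool_rot: [0.002, 0.061, 0.998, 0.001]
contact_force: [1.4, -0.4, 6.0]
gripper_width: 0.628
grasp_force: 63.5
```

```bash
python3 -c "
from mv import *
p=t2w(.06,-.15);print(row([*p,.2],6.66),row([*p,.008],6.66),st())"
```

```text
{'dx': -0.4122, 'dy': -1.1823, 'dz': -0.3874, 'yaw': 0.888} {'dx': -0.4104, 'dy': -1.1832, 'dz': -0.0034, 'yaw': 0.888} {'time': 8.45, 'tool_pos': [0.477, 0.317, 0.007], 'contact_force': [1.406, -0.42, 6.018], 'gripper_width': 0.628, 'grasp_force': 63.503, 'j6': -0.99}
```

Call:
send_rows --increments '[{"dx": 0, "dy": 0, "dz": -0.05, "yaw": 0, "claw": 1}, {"dx": 0, "dy": 0, "dz": -0.13, "yaw": 0, "claw": 1}, {"dx": 0, "dy": 0, "dz": -0.22, "yaw": 0, "claw": 1}, {"dx": 0, "dy": 0, "dz": -0.31, "yaw": 0, "claw": 1}, {"dx": 0, "dy": 0, "dz": -0.386, "yaw": 0, "claw": 1}, {"dx": -0.02, "dy": -0.08, "dz": -0.386, "yaw": 0.1, "claw": 1}, {"dx": -0.06, "dy": -0.17, "dz": -0.386, "yaw": 0.2, "claw": 1}, {"dx": -0.1, "dy": -0.26, "dz": -0.386, "yaw": 0.3, "claw": 1}, {"dx": -0.14, "dy": -0.36, "dz": -0.386, "yaw": 0.4, "claw": 1}, {"dx": -0.18, "dy": -0.46, "dz": -0.386, "yaw": 0.5, "claw": 1}, {"dx": -0.22, "dy": -0.56, "dz": -0.386, "yaw": 0.6, "claw": 1}, {"dx": -0.26, "dy": -0.66, "dz": -0.386, "yaw": 0.7, "claw": 1}, {"dx": -0.3, "dy": -0.76, "dz": -0.386, "yaw": 0.8, "claw": 1}, {"dx": -0.34, "dy": -0.86, "dz": -0.386, "yaw": 0.888, "claw": 1}, {"dx": -0.34, "dy": -0.86, "dz": -0.386, "yaw": 0.888, "claw": 1}, {"dx": -0.34, "dy": -0.86, "dz": -0.386, "yaw": 0.888, "claw": 1}]'

```text
time: 10.45
tool_pos: [0.5907, -0.1315, 0.197]
tool_rot: [-0.0, 0.665, 0.747, 0.0]
contact_force: [0.2, -0.6, -1.5]
gripper_width: 0.624
grasp_force: 64.6
```

```bash
python3 -c "
from mv import *
p=t2w(.06,-.15);print(row([*p,.2],6.66),row([*p,.008],6.66),st())"
```

```text
{'dx': -0.3301, 'dy': -0.0028, 'dz': -0.0062, 'yaw': 0.0001} {'dx': -0.3303, 'dy': -0.0029, 'dz': 0.3778, 'yaw': 0.0001} {'time': 10.45, 'tool_pos': [0.591, -0.132, 0.197], 'contact_force': [0.175, -0.604, -1.548], 'gripper_width': 0.624, 'grasp_force': 64.564, 'j6': -0.46}
```

Call:
send_rows --increments '[{"dx": -0.1, "dy": -0.003, "dz": 0, "yaw": 0, "claw": 1}, {"dx": -0.2, "dy": -0.003, "dz": 0, "yaw": 0, "claw": 1}, {"dx": -0.29, "dy": -0.003, "dz": 0.06, "yaw": 0, "claw": 1}, {"dx": -0.33, "dy": -0.003, "dz": 0.14, "yaw": 0, "claw": 1}, {"dx": -0.33, "dy": -0.003, "dz": 0.23, "yaw": 0, "claw": 1}, {"dx": -0.33, "dy": -0.003, "dz": 0.31, "yaw": 0, "claw": 1}, {"dx": -0.33, "dy": -0.003, "dz": 0.35, "yaw": 0, "claw": 1}, {"dx": -0.33, "dy": -0.003, "dz": 0.365, "yaw": 0, "claw": 1}, {"dx": -0.33, "dy": -0.003, "dz": 0.375, "yaw": 0, "claw": 1}, {"dx": -0.33, "dy": -0.003, "dz": 0.375, "yaw": 0, "claw": 1}, {"dx": -0.33, "dy": -0.003, "dz": 0.375, "yaw": 0, "claw": -0.5}, {"dx": -0.33, "dy": -0.003, "dz": 0.375, "yaw": 0, "claw": -0.5}, {"dx": -0.33, "dy": -0.003, "dz": 0.375, "yaw": 0, "claw": -0.5}, {"dx": -0.33, "dy": -0.003, "dz": 0.28, "yaw": 0, "claw": -0.5}, {"dx": -0.33, "dy": -0.003, "dz": 0.18, "yaw": 0, "claw": -0.6}, {"dx": -0.33, "dy": -0.003, "dz": 0.06, "yaw": 0, "claw": -0.6}, {"dx": -0.33, "dy": -0.003, "dz": 0, "yaw": 0, "claw": -0.6}, {"dx": -0.33, "dy": -0.003, "dz": 0, "yaw": 0, "claw": -0.6}]'

```text
time: 12.7
tool_pos: [0.6103, -0.297, 0.2015]
tool_rot: [0.004, 0.665, 0.747, 0.001]
contact_force: [-0.7, 0.2, -0.6]
gripper_width: 0.796
grasp_force: 0.0
```

```bash
cat > heap.py <<'E'
from mv import *
import sys
a=grab("top","t"+sys.argv[1]);b=grab("side","s"+sys.argv[1])
z=lambda i,x,y,w,h:cv2.resize(i[y:y+h,x:x+w],(400,400*h//w),interpolation=cv2.INTER_CUBIC)
cv2.imwrite(f'pics/z{sys.argv[1]}.png',np.hstack([z(a,235,145,160,160),z(b,165,190,240,240 if 0 else 194)[:400] if 0 else cv2.resize(b[184:384,165:365],(400,400),interpolation=cv2.INTER_CUBIC)])[:,:,::-1])
E
python3 heap.py 2; python3 -c "
from mv import *
p=[.524,-.088];print(row([*p,.18],6.66),row([*p,.07],6.66),st())"
```

```text
{'dx': 0.4321, 'dy': -0.1192, 'dz': 0.0323, 'yaw': -0.0002} {'dx': 0.4319, 'dy': -0.119, 'dz': 0.2523, 'yaw': -0.0002} {'time': 12.8, 'tool_pos': [0.608, -0.296, 0.196], 'contact_force': [-0.153, 0.169, 0.223], 'gripper_width': 0.8, 'grasp_force': 0.0, 'j6': -0.68}
```

View pics/z2.png

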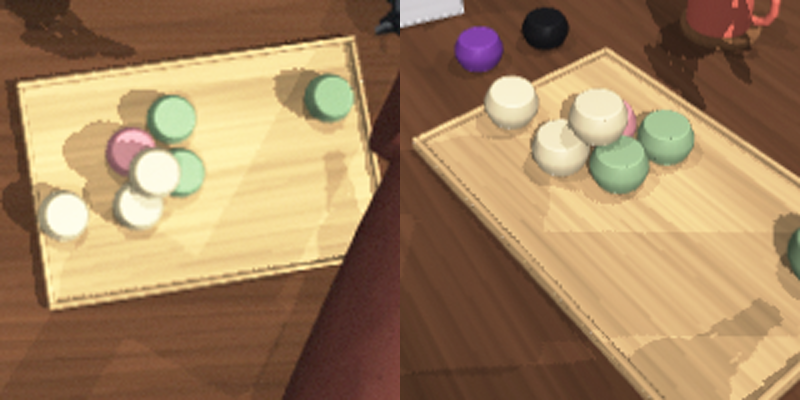

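The knock moved the top cream bar, which now lies flat by the tray's +y wall at tile (65,215). Bar8 is in place at (329,99). The mid cream is at (156,172), still on top of the pink, green and cream bars.

```bash
python3 -c "
from mv import *
for n,u,z in [('bar8',(331,96),.04),('topc',(65,213),.04),('mid',(157,171),.074),('g1',(173,117),.04),('pink',(130,150),.04),('c',(138,205),.04),('g2',(188,172),.04)]:
    p=ray('top',[np.array(u)/2.5+[235,145]],z)[0]; print(n,p.round(3),w2t(p).round(3))
p=ray('top',[np.array((157,171))/2.5+[235,145]],.074)[0]
print(row([p[0],p[1],.15],6.66),row([p[0],p[1],.041],6.66))
"
```

```text
bar8 [ 0.608 -0.293  0.04 ] [ 0.059 -0.148]
topc [0.485 0.009 0.04 ] [-0.027  0.166]
mid [ 0.526 -0.089  0.074] [0.002 0.065]
g1 [ 0.588 -0.113  0.04 ] [0.06  0.033]
pink [ 0.552 -0.065  0.04 ] [0.031 0.086]
c [ 0.492 -0.071  0.04 ] [-0.03   0.086]
g2 [ 0.527 -0.128  0.04 ] [-0.002  0.026]
{'dx': 0.4305, 'dy': -0.1147, 'dz': 0.0923, 'yaw': -0.0002} {'dx': 0.4304, 'dy': -0.1145, 'dz': 0.3103, 'yaw': -0.0002}
```

Call:
send_rows --increments '[{"dx": 0.1, "dy": -0.03, "dz": 0, "yaw": 0, "claw": -0.6}, {"dx": 0.2, "dy": -0.06, "dz": 0, "yaw": 0, "claw": -0.6}, {"dx": 0.3, "dy": -0.09, "dz": 0.03, "yaw": 0, "claw": -0.6}, {"dx": 0.4, "dy": -0.114, "dz": 0.06, "yaw": 0, "claw": -0.6}, {"dx": 0.43, "dy": -0.114, "dz": 0.09, "yaw": 0, "claw": -0.6}, {"dx": 0.43, "dy": -0.114, "dz": 0.15, "yaw": 0, "claw": -0.6}, {"dx": 0.43, "dy": -0.114, "dz": 0.22, "yaw": 0, "claw": -0.6}, {"dx": 0.43, "dy": -0.114, "dz": 0.28, "yaw": 0, "claw": -0.6}, {"dx": 0.43, "dy": -0.114, "dz": 0.31, "yaw": 0, "claw": -0.6}, {"dx": 0.43, "dy": -0.114, "dz": 0.31, "yaw": 0, "claw": -0.6}, {"dx": 0.43, "dy": -0.114, "dz": 0.31, "yaw": 0, "claw": 1}, {"dx": 0.43, "dy": -0.114, "dz": 0.31, "yaw": 0, "claw": 1}, {"dx": 0.43, "dy": -0.114, "dz": 0.31, "yaw": 0, "claw": 1}, {"dx": 0.43, "dy": -0.114, "dz": 0.31, "yaw": 0, "claw": 1}, {"dx": 0.43, "dy": -0.114, "dz": 0.27, "yaw": 0, "claw": 1}, {"dx": 0.43, "dy": -0.114, "dz": 0.2, "yaw": 0, "claw": 1}, {"dx": 0.43, "dy": -0.114, "dz": 0.15, "yaw": 0, "claw": 1}]'

```text
time: 14.92
tool_pos: [0.527, -0.0889, 0.1228]
tool_rot: [0.0, 0.665, 0.747, 0.0]
contact_force: [0.8, 0.0, -0.3]
gripper_width: 0.622
grasp_force: 63.2
```

```bash
python3 -c "
from mv import *
p=t2w(-.06,-.15);print(row([*p,.12],6.66),row([*p,.0075],6.66),st())"
```

```text
{'dx': -0.4297, 'dy': -0.1261, 'dz': 0.0057, 'yaw': -0.0001} {'dx': -0.4296, 'dy': -0.1261, 'dz': 0.2307, 'yaw': -0.0001} {'time': 14.925, 'tool_pos': [0.527, -0.089, 0.123], 'contact_force': [0.801, 0.006, -0.347], 'gripper_width': 0.622, 'grasp_force': 63.163, 'j6': -0.42}
```

Call:
send_rows --increments '[{"dx": -0.1, "dy": -0.03, "dz": 0, "yaw": 0, "claw": 1}, {"dx": -0.2, "dy": -0.06, "dz": 0, "yaw": 0, "claw": 1}, {"dx": -0.3, "dy": -0.09, "dz": 0, "yaw": 0, "claw": 1}, {"dx": -0.4, "dy": -0.126, "dz": 0, "yaw": 0, "claw": 1}, {"dx": -0.43, "dy": -0.126, "dz": 0.04, "yaw": 0, "claw": 1}, {"dx": -0.43, "dy": -0.126, "dz": 0.11, "yaw": 0, "claw": 1}, {"dx": -0.43, "dy": -0.126, "dz": 0.18, "yaw": 0, "claw": 1}, {"dx": -0.43, "dy": -0.126, "dz": 0.215, "yaw": 0, "claw": 1}, {"dx": -0.43, "dy": -0.126, "dz": 0.23, "yaw": 0, "claw": 1}, {"dx": -0.43, "dy": -0.126, "dz": 0.23, "yaw": 0, "claw": 1}, {"dx": -0.43, "dy": -0.126, "dz": 0.23, "yaw": 0, "claw": -0.5}, {"dx": -0.43, "dy": -0.126, "dz": 0.23, "yaw": 0, "claw": -0.5}, {"dx": -0.43, "dy": -0.126, "dz": 0.23, "yaw": 0, "claw": -0.5}, {"dx": -0.43, "dy": -0.126, "dz": 0.14, "yaw": 0, "claw": -0.6}, {"dx": -0.43, "dy": -0.126, "dz": 0.04, "yaw": 0, "claw": -0.6}, {"dx": -0.43, "dy": -0.126, "dz": -0.06, "yaw": 0, "claw": -0.6}]'

```text
time: 16.92
tool_pos: [0.4891, -0.3096, 0.153]
tool_rot: [-0.0, 0.665, 0.747, 0.0]
contact_force: [1.1, 0.4, 0.3]
gripper_width: 0.801
grasp_force: 0.0
```

```bash
python3 heap.py 3; python3 -c "
from mv import *
p=t2w(.06,.033);print(row([*p,.1],66.66),row([*p,.008],66.66),row([*p,.008],-113),st())"
```

```text
{'dx': 0.3738, 'dy': 0.2327, 'dz': 0.1178, 'yaw': -0.6982} {'dx': 0.3755, 'dy': 0.2311, 'dz': 0.3018, 'yaw': -0.6982} {'dx': 0.3755, 'dy': 0.2311, 'dz': 0.3018, 'yaw': -0.7021} {'time': 17.025, 'tool_pos': [0.493, -0.312, 0.16], 'contact_force': [0.212, 0.434, 0.487], 'gripper_width': 0.799, 'grasp_force': 0.0, 'j6': -0.81}
```

View pics/z3.png

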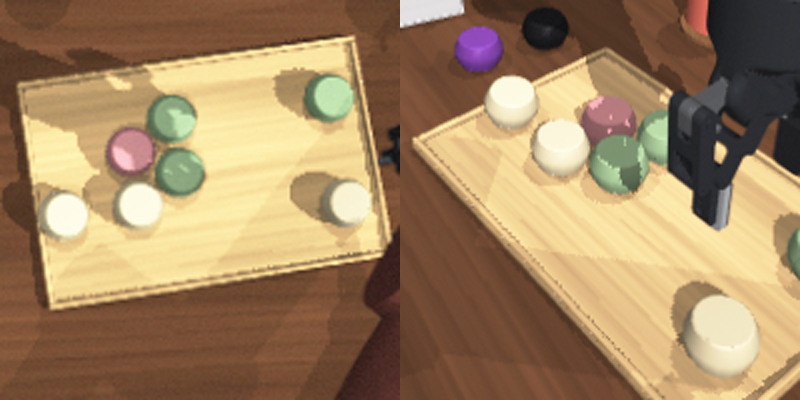

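Mid cream is placed at tile (348,203). The rest of the heap is g1 (172,118), pink (131,150), g2 (181,171) and cream (138,205), all flat.

Call:
send_rows --increments '[{"dx": 0.08, "dy": 0.05, "dz": 0, "yaw": -0.1, "claw": -0.6}, {"dx": 0.16, "dy": 0.1, "dz": 0, "yaw": -0.22, "claw": -0.6}, {"dx": 0.24, "dy": 0.16, "dz": 0, "yaw": -0.34, "claw": -0.6}, {"dx": 0.32, "dy": 0.22, "dz": 0, "yaw": -0.46, "claw": -0.6}, {"dx": 0.366, "dy": 0.24, "dz": 0, "yaw": -0.58, "claw": -0.6}, {"dx": 0.366, "dy": 0.24, "dz": 0.02, "yaw": -0.698, "claw": -0.6}, {"dx": 0.366, "dy": 0.24, "dz": 0.06, "yaw": -0.698, "claw": -0.6}, {"dx": 0.366, "dy": 0.24, "dz": 0.06, "yaw": -0.698, "claw": -0.6}, {"dx": 0.366, "dy": 0.24, "dz": 0.06, "yaw": -0.698, "claw": -0.6}]'

```text
time: 18.15
tool_pos: [0.5871, -0.1145, 0.1213]
tool_rot: [-0.0, 0.204, 0.979, 0.0]
contact_force: [0.5, -0.7, 0.4]
gripper_width: 0.802
grasp_force: 0.0
```

```bash
python3 -c "
from mv import *
for n,u in [('mid',(349,200)),('g1',(173,118)),('pink',(131,149)),('c',(139,204)),('g2',(181,170)),('topc',(65,214))]:
    p=ray('top',[np.array(u)/2.5+[235,145]],.04)[0]; print(n,p.round(3),w2t(p).round(3))
p=ray('top',[np.array((173,118))/2.5+[235,145]],.04)[0][:2]
print(row([*p,.008],66.66),st());p=t2w(.06,-.05);print(row([*p,.0095],66.66))"
```

```text
mid [ 0.491 -0.307  0.04 ] [-0.058 -0.148]
g1 [ 0.586 -0.113  0.04 ] [0.059 0.034]
pink [ 0.553 -0.066  0.04 ] [0.032 0.085]
c [ 0.493 -0.072  0.04 ] [-0.029  0.085]
g2 [ 0.529 -0.12   0.04 ] [0.001 0.034]
topc [0.484 0.009 0.04 ] [-0.028  0.167]
{'dx': 0.0017, 'dy': 0.0014, 'dz': 0.2266, 'yaw': -0.0017} {'time': 18.15, 'tool_pos': [0.587, -0.114, 0.121], 'contact_force': [0.454, -0.728, 0.393], 'gripper_width': 0.802, 'grasp_force': 0.0, 'j6': -1.48}
{'dx': -0.0834, 'dy': -0.1423, 'dz': 0.2236, 'yaw': -0.0017}
```

Call:
send_rows --increments '[{"dx": 0.002, "dy": 0.001, "dz": 0.09, "yaw": 0, "claw": -0.6}, {"dx": 0.002, "dy": 0.001, "dz": 0.17, "yaw": 0, "claw": -0.6}, {"dx": 0.002, "dy": 0.001, "dz": 0.226, "yaw": 0, "claw": -0.6}, {"dx": 0.002, "dy": 0.001, "dz": 0.226, "yaw": 0, "claw": -0.6}, {"dx": 0.002, "dy": 0.001, "dz": 0.226, "yaw": 0, "claw": 1}, {"dx": 0.002, "dy": 0.001, "dz": 0.226, "yaw": 0, "claw": 1}, {"dx": 0.002, "dy": 0.001, "dz": 0.226, "yaw": 0, "claw": 1}, {"dx": 0.002, "dy": 0.001, "dz": 0.226, "yaw": 0, "claw": 1}, {"dx": 0.002, "dy": 0.001, "dz": 0.17, "yaw": 0, "claw": 1}, {"dx": -0.03, "dy": -0.05, "dz": 0.15, "yaw": 0, "claw": 1}, {"dx": -0.083, "dy": -0.12, "dz": 0.15, "yaw": 0, "claw": 1}, {"dx": -0.083, "dy": -0.142, "dz": 0.17, "yaw": 0, "claw": 1}, {"dx": -0.083, "dy": -0.142, "dz": 0.21, "yaw": 0, "claw": 1}, {"dx": -0.083, "dy": -0.142, "dz": 0.225, "yaw": 0, "claw": 1}, {"dx": -0.083, "dy": -0.142, "dz": 0.225, "yaw": 0, "claw": 1}, {"dx": -0.083, "dy": -0.142, "dz": 0.225, "yaw": 0, "claw": -0.5}, {"dx": -0.083, "dy": -0.142, "dz": 0.225, "yaw": 0, "claw": -0.5}, {"dx": -0.083, "dy": -0.142, "dz": 0.225, "yaw": 0, "claw": -0.5}, {"dx": -0.083, "dy": -0.142, "dz": 0.14, "yaw": 0, "claw": -0.6}, {"dx": -0.083, "dy": -0.142, "dz": 0.04, "yaw": 0, "claw": -0.6}]'

```text
time: 20.65
tool_pos: [0.596, -0.1949, 0.1006]
tool_rot: [-0.002, 0.202, 0.979, 0.001]
contact_force: [0.7, -0.3, -0.1]
gripper_width: 0.802
grasp_force: 0.0
```

Call:
send_rows --increments '[{"dx": 0, "dy": 0, "dz": -0.05, "yaw": 0.1, "claw": -0.6}, {"dx": 0, "dy": 0, "dz": -0.05, "yaw": 0.2, "claw": -0.6}, {"dx": 0, "dy": 0, "dz": -0.05, "yaw": 0.3, "claw": -0.6}, {"dx": 0, "dy": 0, "dz": -0.05, "yaw": 0.4, "claw": -0.6}, {"dx": 0, "dy": 0, "dz": -0.05, "yaw": 0.5, "claw": -0.6}, {"dx": 0, "dy": 0, "dz": -0.05, "yaw": 0.6, "claw": -0.6}, {"dx": 0, "dy": 0, "dz": -0.05, "yaw": 0.699, "claw": -0.6}, {"dx": 0, "dy": 0, "dz": -0.05, "yaw": 0.699, "claw": -0.6}, {"dx": 0, "dy": 0, "dz": -0.05, "yaw": 0.699, "claw": -0.6}]'

```text
time: 21.78
tool_pos: [0.5972, -0.1956, 0.1265]
tool_rot: [-0.0, 0.665, 0.747, -0.0]
contact_force: [-0.2, -0.1, -0.2]
gripper_width: 0.797
grasp_force: 0.0
```

```bash
python3 -c "
from mv import *
print(row([.529,-.12,.1],6.66),row([.529,-.12,.008],6.66),st());p=t2w(-.06,-.05);print(row([*p,.0085],6.66))"
```

```text
{'dx': 0.166, 'dy': -0.1178, 'dz': 0.053, 'yaw': 0.0003} {'dx': 0.1659, 'dy': -0.1177, 'dz': 0.237, 'yaw': 0.0003} {'time': 21.775, 'tool_pos': [0.597, -0.196, 0.126], 'contact_force': [-0.175, -0.126, -0.157], 'gripper_width': 0.797, 'grasp_force': 0.0, 'j6': -0.55}
{'dx': -0.0013, 'dy': -0.2407, 'dz': 0.236, 'yaw': 0.0003}
```

Call:
send_rows --increments '[{"dx": 0.1, "dy": -0.07, "dz": 0.02, "yaw": 0, "claw": -0.6}, {"dx": 0.166, "dy": -0.118, "dz": 0.05, "yaw": 0, "claw": -0.6}, {"dx": 0.166, "dy": -0.118, "dz": 0.09, "yaw": 0, "claw": -0.6}, {"dx": 0.166, "dy": -0.118, "dz": 0.17, "yaw": 0, "claw": -0.6}, {"dx": 0.166, "dy": -0.118, "dz": 0.237, "yaw": 0, "claw": -0.6}, {"dx": 0.166, "dy": -0.118, "dz": 0.237, "yaw": 0, "claw": -0.6}, {"dx": 0.166, "dy": -0.118, "dz": 0.237, "yaw": 0, "claw": 1}, {"dx": 0.166, "dy": -0.118, "dz": 0.237, "yaw": 0, "claw": 1}, {"dx": 0.166, "dy": -0.118, "dz": 0.237, "yaw": 0, "claw": 1}, {"dx": 0.166, "dy": -0.118, "dz": 0.237, "yaw": 0, "claw": 1}, {"dx": 0.166, "dy": -0.118, "dz": 0.17, "yaw": 0, "claw": 1}, {"dx": 0.1, "dy": -0.16, "dz": 0.15, "yaw": 0, "claw": 1}, {"dx": 0, "dy": -0.22, "dz": 0.15, "yaw": 0, "claw": 1}, {"dx": -0.001, "dy": -0.241, "dz": 0.17, "yaw": 0, "claw": 1}, {"dx": -0.001, "dy": -0.241, "dz": 0.22, "yaw": 0, "claw": 1}, {"dx": -0.001, "dy": -0.241, "dz": 0.236, "yaw": 0, "claw": 1}, {"dx": -0.001, "dy": -0.241, "dz": 0.236, "yaw": 0, "claw": 1}, {"dx": -0.001, "dy": -0.241, "dz": 0.236, "yaw": 0, "claw": -0.5}, {"dx": -0.001, "dy": -0.241, "dz": 0.236, "yaw": 0, "claw": -0.5}, {"dx": -0.001, "dy": -0.241, "dz": 0.236, "yaw": 0, "claw": -0.5}]'

```text
time: 24.28
tool_pos: [0.4777, -0.2097, 0.0087]
tool_rot: [-0.0, 0.665, 0.747, 0.0]
contact_force: [0.0, 0.7, -0.8]
gripper_width: 0.749
grasp_force: 0.0
```

Call:
send_rows --increments '[{"dx": 0, "dy": 0, "dz": -0.08, "yaw": 0, "claw": -0.6}, {"dx": 0, "dy": 0, "dz": -0.16, "yaw": 0, "claw": -0.6}, {"dx": 0, "dy": 0, "dz": -0.24, "yaw": -0.1, "claw": -0.6}, {"dx": 0.06, "dy": 0.04, "dz": -0.24, "yaw": -0.2, "claw": -0.6}, {"dx": 0.12, "dy": 0.08, "dz": -0.24, "yaw": -0.3, "claw": -0.6}, {"dx": 0.18, "dy": 0.12, "dz": -0.24, "yaw": -0.4, "claw": -0.6}, {"dx": 0.24, "dy": 0.16, "dz": -0.24, "yaw": -0.5, "claw": -0.6}, {"dx": 0.27, "dy": 0.18, "dz": -0.24, "yaw": -0.6, "claw": -0.6}, {"dx": 0.27, "dy": 0.184, "dz": -0.24, "yaw": -0.7, "claw": -0.6}, {"dx": 0.27, "dy": 0.184, "dz": -0.24, "yaw": -0.8, "claw": -0.6}, {"dx": 0.27, "dy": 0.184, "dz": -0.24, "yaw": -0.9, "claw": -0.6}, {"dx": 0.27, "dy": 0.184, "dz": -0.24, "yaw": -1, "claw": -0.6}, {"dx": 0.27, "dy": 0.184, "dz": -0.24, "yaw": -1, "claw": -0.6}, {"dx": 0.27, "dy": 0.184, "dz": -0.24, "yaw": -1, "claw": -0.6}]'

```text
time: 26.02
tool_pos: [0.5536, -0.0654, 0.1287]
tool_rot: [-0.0, -0.021, 1.0, 0.0]
contact_force: [-0.9, -0.4, 1.0]
gripper_width: 0.796
grasp_force: 0.0
```

```bash
python3 -c "
from mv import *
a=96.66
print(row([.553,-.066,.1],a),row([.553,-.066,.008],a),st());p=t2w(.065,.135);print(row([*p,.0085],a))"
```

```text
{'dx': 0.0012, 'dy': -0.0012, 'dz': 0.0574, 'yaw': -0.0498} {'dx': 0.0012, 'dy': -0.0013, 'dz': 0.2414, 'yaw': -0.0498} {'time': 26.025, 'tool_pos': [0.554, -0.065, 0.129], 'contact_force': [-0.944, -0.406, 0.961], 'gripper_width': 0.796, 'grasp_force': 0.0, 'j6': -1.86}
{'dx': -0.058, 'dy': 0.1044, 'dz': 0.2404, 'yaw': -0.0498}
```

Call:
send_rows --increments '[{"dx": 0.001, "dy": -0.001, "dz": 0.05, "yaw": -0.05, "claw": -0.6}, {"dx": 0.001, "dy": -0.001, "dz": 0.1, "yaw": -0.05, "claw": -0.6}, {"dx": 0.001, "dy": -0.001, "dz": 0.18, "yaw": -0.05, "claw": -0.6}, {"dx": 0.001, "dy": -0.001, "dz": 0.241, "yaw": -0.05, "claw": -0.6}, {"dx": 0.001, "dy": -0.001, "dz": 0.241, "yaw": -0.05, "claw": -0.6}, {"dx": 0.001, "dy": -0.001, "dz": 0.241, "yaw": -0.05, "claw": 1}, {"dx": 0.001, "dy": -0.001, "dz": 0.241, "yaw": -0.05, "claw": 1}, {"dx": 0.001, "dy": -0.001, "dz": 0.241, "yaw": -0.05, "claw": 1}, {"dx": 0.001, "dy": -0.001, "dz": 0.241, "yaw": -0.05, "claw": 1}, {"dx": 0.001, "dy": -0.001, "dz": 0.18, "yaw": -0.05, "claw": 1}, {"dx": -0.02, "dy": 0.04, "dz": 0.16, "yaw": -0.05, "claw": 1}, {"dx": -0.058, "dy": 0.104, "dz": 0.16, "yaw": -0.05, "claw": 1}, {"dx": -0.058, "dy": 0.104, "dz": 0.18, "yaw": -0.05, "claw": 1}, {"dx": -0.058, "dy": 0.104, "dz": 0.22, "yaw": -0.05, "claw": 1}, {"dx": -0.058, "dy": 0.104, "dz": 0.24, "yaw": -0.05, "claw": 1}, {"dx": -0.058, "dy": 0.104, "dz": 0.24, "yaw": -0.05, "claw": 1}, {"dx": -0.058, "dy": 0.104, "dz": 0.24, "yaw": -0.05, "claw": -0.5}, {"dx": -0.058, "dy": 0.104, "dz": 0.24, "yaw": -0.05, "claw": -0.5}, {"dx": -0.058, "dy": 0.104, "dz": 0.24, "yaw": -0.05, "claw": -0.5}, {"dx": -0.058, "dy": 0.104, "dz": 0.15, "yaw": -0.05, "claw": -0.6}]'

```text
time: 28.52
tool_pos: [0.5764, -0.0118, 0.0494]
tool_rot: [-0.005, -0.059, 0.998, 0.001]
contact_force: [0.7, -0.3, 0.1]
gripper_width: 0.804
grasp_force: 0.0
```

Call:
send_rows --increments '[{"dx": 0, "dy": 0, "dz": -0.1, "yaw": 0, "claw": -0.6}, {"dx": 0, "dy": 0, "dz": -0.2, "yaw": 0, "claw": -0.6}, {"dx": 0, "dy": 0, "dz": -0.3, "yaw": 0, "claw": -0.6}, {"dx": 0, "dy": 0.1, "dz": -0.4, "yaw": 0, "claw": -0.8}, {"dx": 0, "dy": 0.2, "dz": -0.4, "yaw": 0, "claw": -1}, {"dx": 0, "dy": 0.3, "dz": -0.4, "yaw": 0, "claw": -1}, {"dx": 0, "dy": 0.4, "dz": -0.4, "yaw": 0, "claw": -1}, {"dx": 0, "dy": 0.5, "dz": -0.4, "yaw": 0, "claw": -1}, {"dx": 0, "dy": 0.6, "dz": -0.4, "yaw": 0, "claw": -1}, {"dx": 0, "dy": 0.6, "dz": -0.4, "yaw": 0, "claw": -1}, {"dx": 0, "dy": 0.6, "dz": -0.4, "yaw": 0, "claw": -1}]'

```text
time: 29.9
tool_pos: [0.5448, 0.2853, 0.2533]
tool_rot: [-0.0, -0.059, 0.998, -0.0]
contact_force: [-0.1, -1.0, -0.0]
gripper_width: 0.999
grasp_force: 0.0
```

```bash
python3 heap.py 4; python3 -c "
from mv import *
print(st(),row([.6033,.2931,.25],82.94),row([.6033,.2931,.1226],82.94))"
```

```text
{'time': 30.0, 'tool_pos': [0.545, 0.285, 0.254], 'contact_force': [0.935, -0.612, 0.624], 'gripper_width': 1.001, 'grasp_force': 0.0, 'j6': -1.33} {'dx': -0.1177, 'dy': 0.0033, 'dz': 0.0071, 'yaw': 0.1603} {'dx': -0.1177, 'dy': 0.0034, 'dz': 0.2619, 'yaw': 0.1603}
```

View pics/z4.png

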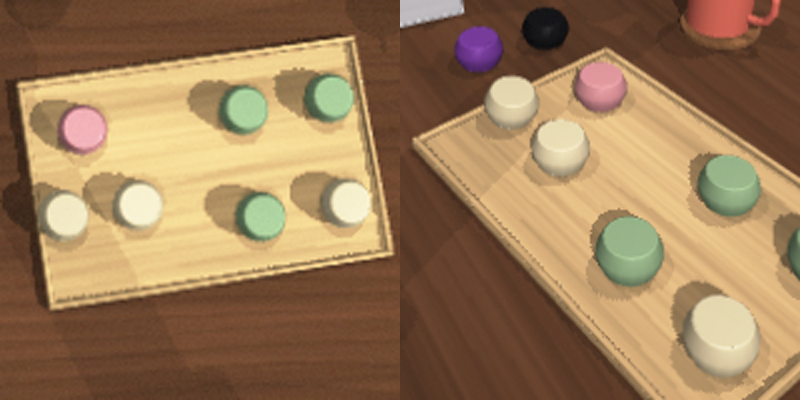

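Seven bars lie in the tray, all flat: pink (83,129), greens (244,109), (330,98) and (261,216), creams (65,214), (139,205) and (349,203). Next I'll shut the lid, then tidy the two left-hand creams.

Call:
send_rows --increments '[{"dx": -0.06, "dy": 0.003, "dz": 0, "yaw": 0.1, "claw": -1}, {"dx": -0.12, "dy": 0.003, "dz": 0, "yaw": 0.16, "claw": -1}, {"dx": -0.122, "dy": 0.004, "dz": 0, "yaw": 0.16, "claw": -1}, {"dx": -0.122, "dy": 0.004, "dz": 0.08, "yaw": 0.16, "claw": -1}, {"dx": -0.122, "dy": 0.004, "dz": 0.16, "yaw": 0.16, "claw": -1}, {"dx": -0.122, "dy": 0.004, "dz": 0.22, "yaw": 0.16, "claw": -1}, {"dx": -0.122, "dy": 0.004, "dz": 0.263, "yaw": 0.16, "claw": -1}, {"dx": -0.122, "dy": 0.004, "dz": 0.263, "yaw": 0.16, "claw": -1}, {"dx": -0.122, "dy": 0.004, "dz": 0.263, "yaw": 0.16, "claw": 1}, {"dx": -0.122, "dy": 0.004, "dz": 0.263, "yaw": 0.16, "claw": 1}, {"dx": -0.122, "dy": 0.004, "dz": 0.263, "yaw": 0.16, "claw": 1}, {"dx": -0.122, "dy": 0.004, "dz": 0.263, "yaw": 0.16, "claw": 1}, {"dx": -0.122, "dy": 0.004, "dz": 0.263, "yaw": 0.16, "claw": 1}, {"dx": -0.122, "dy": 0.004, "dz": 0.263, "yaw": 0.16, "claw": 1}]'

```text
time: 31.75
tool_pos: [0.6062, 0.2948, 0.1235]
tool_rot: [0.001, 0.061, 0.998, 0.0]
contact_force: [2.7, -3.3, 4.9]
gripper_width: 0.301
grasp_force: 58.9
```

```bash
python3 -c "
from mv import *
s=st();print(s)
f=lambda t:np.array([-.1*np.cos(t)+.041*np.sin(t),.1*np.sin(t)+.041*np.cos(t)])
for t0 in (1.75,1.8,1.85):
  print(t0,[tuple((-(f(t)-f(t0))/.5).round(3).tolist()) for t in np.linspace(t0,0,20)])
"
```

```text
{'time': 31.75, 'tool_pos': [0.606, 0.295, 0.123], 'contact_force': [2.739, -3.293, 4.875], 'gripper_width': 0.301, 'grasp_force': 58.861, 'j6': -1.11}
1.75 [(-0.0, -0.0), (0.017, -0.01), (0.035, -0.018), (0.054, -0.025), (0.073, -0.03), (0.093, -0.033), (0.113, -0.034), (0.133, -0.033), (0.153, -0.031), (0.172, -0.027), (0.191, -0.021), (0.209, -0.013), (0.227, -0.004), (0.244, 0.007), (0.259, 0.02), (0.273, 0.034), (0.286, 0.049), (0.298, 0.065), (0.308, 0.082), (0.316, 0.1)]
1.8 [(-0.0, -0.0), (0.017, -0.011), (0.035, -0.02), (0.054, -0.028), (0.074, -0.034), (0.094, -0.038), (0.115, -0.04), (0.135, -0.04), (0.155, -0.038), (0.175, -0.034), (0.195, -0.028), (0.214, -0.021), (0.232, -0.012), (0.25, -0.001), (0.266, 0.012), (0.281, 0.026), (0.294, 0.041), (0.306, 0.058), (0.317, 0.076), (0.325, 0.094)]
1.85 [(-0.0, -0.0), (0.017, -0.012), (0.035, -0.023), (0.055, -0.031), (0.074, -0.038), (0.095, -0.043), (0.116, -0.046), (0.137, -0.046), (0.158, -0.045), (0.179, -0.042), (0.199, -0.036), (0.219, -0.029), (0.238, -0.02), (0.256, -0.009), (0.272, 0.004), (0.288, 0.018), (0.302, 0.034), (0.314, 0.051), (0.325, 0.069), (0.334, 0.088)]
```

Call:
send_rows --increments '[{"dx": 0.017, "dy": 0, "dz": -0.011, "yaw": 0, "claw": 1}, {"dx": 0.035, "dy": 0, "dz": -0.02, "yaw": 0, "claw": 1}, {"dx": 0.054, "dy": 0, "dz": -0.028, "yaw": 0, "claw": 1}, {"dx": 0.074, "dy": 0, "dz": -0.034, "yaw": 0, "claw": 1}, {"dx": 0.094, "dy": 0, "dz": -0.038, "yaw": 0, "claw": 1}, {"dx": 0.115, "dy": 0, "dz": -0.04, "yaw": 0, "claw": 1}, {"dx": 0.135, "dy": 0, "dz": -0.04, "yaw": 0, "claw": 1}, {"dx": 0.155, "dy": 0, "dz": -0.038, "yaw": 0, "claw": 1}, {"dx": 0.175, "dy": 0, "dz": -0.034, "yaw": 0, "claw": 1}, {"dx": 0.195, "dy": 0, "dz": -0.028, "yaw": 0, "claw": 1}, {"dx": 0.214, "dy": 0, "dz": -0.021, "yaw": 0, "claw": 1}, {"dx": 0.232, "dy": 0, "dz": -0.012, "yaw": 0, "claw": 1}, {"dx": 0.25, "dy": 0, "dz": -0.001, "yaw": 0, "claw": 1}, {"dx": 0.266, "dy": 0, "dz": 0.012, "yaw": 0, "claw": 1}, {"dx": 0.281, "dy": 0, "dz": 0.026, "yaw": 0, "claw": 1}, {"dx": 0.294, "dy": 0, "dz": 0.041, "yaw": 0, "claw": 1}]'

```text
time: 33.75
tool_pos: [0.4581, 0.3145, 0.1025]
tool_rot: [-0.001, 0.06, 0.998, 0.002]
contact_force: [-0.9, 4.4, 5.5]
gripper_width: 0.305
grasp_force: 60.9
```

Call:
send_rows --increments '[{"dx": 0.012, "dy": 0, "dz": 0.017, "yaw": 0, "claw": 1}, {"dx": 0.023, "dy": 0, "dz": 0.035, "yaw": 0, "claw": 1}, {"dx": 0.031, "dy": 0, "dz": 0.053, "yaw": 0, "claw": 1}, {"dx": 0.031, "dy": 0, "dz": 0.056, "yaw": 0, "claw": 1}, {"dx": 0.031, "dy": 0, "dz": 0.056, "yaw": 0, "claw": 1}]'

```text
time: 34.38
tool_pos: [0.4426, 0.3166, 0.0754]
tool_rot: [-0.001, 0.061, 0.998, 0.002]
contact_force: [-5.4, 4.0, 13.0]
gripper_width: 0.301
grasp_force: 62.0
```

Call:
send_rows --increments '[{"dx": 0, "dy": 0, "dz": 0, "yaw": 0, "claw": -1}, {"dx": 0, "dy": 0, "dz": 0, "yaw": 0, "claw": -1}, {"dx": 0, "dy": 0, "dz": 0, "yaw": 0, "claw": -1}, {"dx": 0, "dy": 0, "dz": -0.06, "yaw": 0, "claw": -1}, {"dx": 0, "dy": 0, "dz": -0.14, "yaw": 0, "claw": -1}, {"dx": 0, "dy": 0, "dz": -0.24, "yaw": 0.1, "claw": -1}, {"dx": -0.03, "dy": -0.1, "dz": -0.24, "yaw": 0.2, "claw": -1}, {"dx": -0.06, "dy": -0.2, "dz": -0.24, "yaw": 0.3, "claw": -1}, {"dx": -0.09, "dy": -0.3, "dz": -0.24, "yaw": 0.4, "claw": -0.6}, {"dx": -0.12, "dy": -0.4, "dz": -0.24, "yaw": 0.5, "claw": -0.6}, {"dx": -0.15, "dy": -0.5, "dz": -0.24, "yaw": 0.6, "claw": -0.6}, {"dx": -0.18, "dy": -0.6, "dz": -0.24, "yaw": 0.7, "claw": -0.6}, {"dx": -0.2, "dy": -0.7, "dz": -0.24, "yaw": 0.8, "claw": -0.6}, {"dx": -0.2, "dy": -0.78, "dz": -0.24, "yaw": 0.888, "claw": -0.6}, {"dx": -0.2, "dy": -0.78, "dz": -0.24, "yaw": 0.888, "claw": -0.6}, {"dx": -0.2, "dy": -0.78, "dz": -0.24, "yaw": 0.888, "claw": -0.6}]'

```text
time: 36.38
tool_pos: [0.4956, -0.0842, 0.1933]
tool_rot: [-0.001, 0.664, 0.748, 0.0]
contact_force: [0.1, 0.6, -0.4]
gripper_width: 0.803
grasp_force: 0.0
```

```bash
python3 - <<'E'
from mv import *
a=grab("top","t5");b=grab("side","s5")
z=lambda i,x,y:cv2.resize(i[y:y+75,x:x+100],(400,300),interpolation=cv2.INTER_CUBIC)
cv2.imwrite('pics/z5.png',np.hstack([z(a,100,198),z(b,115,130)])[:,:,::-1])
print(st(),row([.493,-.072,.1],6.66),row([.493,-.072,.008],6.66),row([*t2w(0,.05),.0085],6.66))
E
```

```text
{'time': 36.475, 'tool_pos': [0.496, -0.084, 0.194], 'contact_force': [0.401, 0.398, 0.032], 'gripper_width': 0.805, 'grasp_force': 0.0, 'j6': -0.43} {'dx': 0.0237, 'dy': -0.0028, 'dz': 0.1871, 'yaw': 0.002} {'dx': 0.0235, 'dy': -0.0027, 'dz': 0.3711, 'yaw': 0.002} {'dx': -0.0477, 'dy': 0.0546, 'dz': 0.37, 'yaw': 0.002}
```

View pics/z5.png

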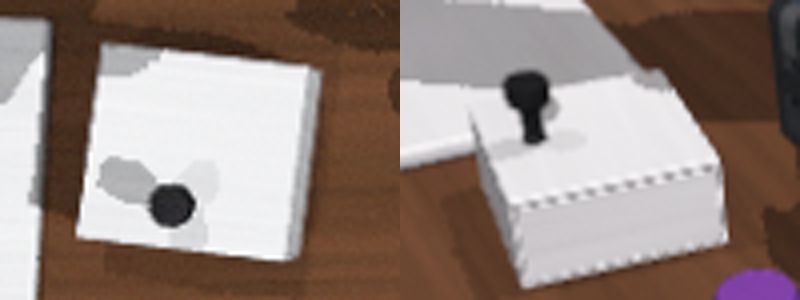

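The lid is shut with no gap showing along the near edge (knob at (172,205) in the top tile). Next I'll shift the cream bar to (0, .05) in the tray frame.

Call:
send_rows --increments '[{"dx": 0.023, "dy": -0.003, "dz": 0.1, "yaw": 0, "claw": -0.6}, {"dx": 0.023, "dy": -0.003, "dz": 0.2, "yaw": 0, "claw": -0.6}, {"dx": 0.023, "dy": -0.003, "dz": 0.28, "yaw": 0, "claw": -0.6}, {"dx": 0.023, "dy": -0.003, "dz": 0.34, "yaw": 0, "claw": -0.6}, {"dx": 0.023, "dy": -0.003, "dz": 0.371, "yaw": 0, "claw": -0.6}, {"dx": 0.023, "dy": -0.003, "dz": 0.371, "yaw": 0, "claw": 1}, {"dx": 0.023, "dy": -0.003, "dz": 0.371, "yaw": 0, "claw": 1}, {"dx": 0.023, "dy": -0.003, "dz": 0.371, "yaw": 0, "claw": 1}, {"dx": 0.023, "dy": -0.003, "dz": 0.371, "yaw": 0, "claw": 1}, {"dx": 0.023, "dy": -0.003, "dz": 0.34, "yaw": 0, "claw": 1}, {"dx": -0.02, "dy": 0.03, "dz": 0.33, "yaw": 0, "claw": 1}, {"dx": -0.048, "dy": 0.054, "dz": 0.34, "yaw": 0, "claw": 1}, {"dx": -0.048, "dy": 0.054, "dz": 0.36, "yaw": 0, "claw": 1}, {"dx": -0.048, "dy": 0.054, "dz": 0.37, "yaw": 0, "claw": 1}, {"dx": -0.048, "dy": 0.054, "dz": 0.37, "yaw": 0, "claw": 1}, {"dx": -0.048, "dy": 0.054, "dz": 0.37, "yaw": 0, "claw": -0.5}, {"dx": -0.048, "dy": 0.054, "dz": 0.37, "yaw": 0, "claw": -0.5}, {"dx": -0.048, "dy": 0.054, "dz": 0.37, "yaw": 0, "claw": -0.5}, {"dx": -0.048, "dy": 0.054, "dz": 0.28, "yaw": 0, "claw": -0.6}, {"dx": -0.048, "dy": 0.054, "dz": 0.18, "yaw": 0, "claw": -0.6}]'

```text
time: 38.98
tool_pos: [0.5246, -0.105, 0.1039]
tool_rot: [-0.001, 0.664, 0.747, -0.0]
contact_force: [0.9, -0.6, -0.2]
gripper_width: 0.798
grasp_force: 0.0
```

```bash
python3 - <<'E'
from mv import *
print(st(),w2t(manip.state()["tool_pos"]),row([.484,.009,.1],6.66),row([.484,.009,.009],6.66),row([*t2w(-.055,.14),.0085],6.66))
E
```

```text
{'time': 38.975, 'tool_pos': [0.525, -0.105, 0.104], 'contact_force': [0.868, -0.575, -0.2], 'gripper_width': 0.798, 'grasp_force': 0.0, 'j6': -0.45} [-0.00124042  0.04911085] {'dx': 0.2359, 'dy': -0.0539, 'dz': 0.0081, 'yaw': 0.0008} {'dx': 0.2356, 'dy': -0.0534, 'dz': 0.1901, 'yaw': 0.0008} {'dx': 0.1817, 'dy': -0.1068, 'dz': 0.1912, 'yaw': 0.0008}
```

Call:
send_rows --increments '[{"dx": 0.1, "dy": -0.025, "dz": 0, "yaw": 0, "claw": -0.6}, {"dx": 0.2, "dy": -0.054, "dz": 0, "yaw": 0, "claw": -0.6}, {"dx": 0.235, "dy": -0.054, "dz": 0, "yaw": 0, "claw": -0.6}, {"dx": 0.235, "dy": -0.054, "dz": 0.06, "yaw": 0, "claw": -0.6}, {"dx": 0.235, "dy": -0.054, "dz": 0.14, "yaw": 0, "claw": -0.6}, {"dx": 0.235, "dy": -0.054, "dz": 0.19, "yaw": 0, "claw": -0.6}, {"dx": 0.235, "dy": -0.054, "dz": 0.19, "yaw": 0, "claw": 1}, {"dx": 0.235, "dy": -0.054, "dz": 0.19, "yaw": 0, "claw": 1}, {"dx": 0.235, "dy": -0.054, "dz": 0.19, "yaw": 0, "claw": 1}, {"dx": 0.235, "dy": -0.054, "dz": 0.19, "yaw": 0, "claw": 1}, {"dx": 0.235, "dy": -0.054, "dz": 0.16, "yaw": 0, "claw": 1}, {"dx": 0.21, "dy": -0.08, "dz": 0.15, "yaw": 0, "claw": 1}, {"dx": 0.182, "dy": -0.107, "dz": 0.16, "yaw": 0, "claw": 1}, {"dx": 0.182, "dy": -0.107, "dz": 0.18, "yaw": 0, "claw": 1}, {"dx": 0.182, "dy": -0.107, "dz": 0.191, "yaw": 0, "claw": 1}, {"dx": 0.182, "dy": -0.107, "dz": 0.191, "yaw": 0, "claw": 1}, {"dx": 0.182, "dy": -0.107, "dz": 0.191, "yaw": 0, "claw": -0.5}, {"dx": 0.182, "dy": -0.107, "dz": 0.191, "yaw": 0, "claw": -0.5}, {"dx": 0.182, "dy": -0.107, "dz": 0.191, "yaw": 0, "claw": -0.5}, {"dx": 0.182, "dy": -0.107, "dz": 0.1, "yaw": 0, "claw": -0.5}]'

```text
time: 41.48
tool_pos: [0.4583, -0.0205, 0.0507]
tool_rot: [-0.004, 0.664, 0.747, -0.002]
contact_force: [0.6, 0.3, -0.7]
gripper_width: 0.751
grasp_force: 0.0
```

Call:
send_rows --increments '[{"dx": 0, "dy": 0, "dz": -0.1, "yaw": 0, "claw": -0.6}, {"dx": 0, "dy": 0, "dz": -0.2, "yaw": 0, "claw": -0.6}, {"dx": 0, "dy": 0, "dz": -0.3, "yaw": 0, "claw": -0.6}, {"dx": 0.1, "dy": 0, "dz": -0.4, "yaw": 0, "claw": -0.6}, {"dx": 0.2, "dy": 0, "dz": -0.4, "yaw": 0, "claw": -0.6}, {"dx": 0.3, "dy": 0, "dz": -0.4, "yaw": 0, "claw": -0.6}, {"dx": 0.4, "dy": 0, "dz": -0.4, "yaw": 0, "claw": -0.6}, {"dx": 0.5, "dy": 0, "dz": -0.4, "yaw": 0, "claw": -0.6}, {"dx": 0.6, "dy": 0, "dz": -0.4, "yaw": 0, "claw": -0.6}, {"dx": 0.6, "dy": 0, "dz": -0.4, "yaw": 0, "claw": -0.6}, {"dx": 0.6, "dy": 0, "dz": -0.4, "yaw": 0, "claw": -0.6}]'

```text
time: 42.85
tool_pos: [0.4265, 0.2765, 0.2537]
tool_rot: [0.0, 0.664, 0.748, -0.0]
contact_force: [0.2, -0.1, 0.0]
gripper_width: 0.801
grasp_force: 0.0
```

```bash
python3 heap.py 6; python3 -c "from mv import *;print(st())"
```

```text
{'time': 42.95, 'tool_pos': [0.427, 0.276, 0.254], 'contact_force': [0.505, -0.503, 0.069], 'gripper_width': 0.803, 'grasp_force': 0.0, 'j6': 0.31}
```

View pics/z6.png

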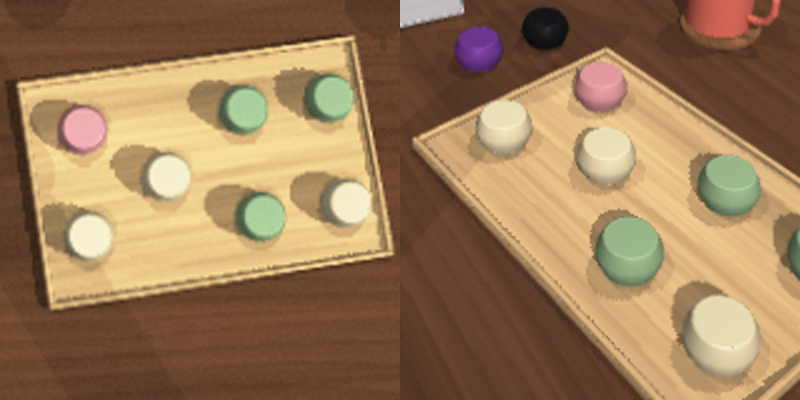

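The seven bars are spread and flat: creams (89,236), (167,176) and (348,203), greens (244,109), (329,98) and (261,215), pink (83,129). The closest pair is about 10 cm apart. The lid is shut and the arm is clear, so I'm handing in.

```bash
python3 -c "
from plant import manip
print(manip.job_done())"
```

```text
the job is handed in; nothing more can be done
None
```

I handed the job in at about 43 s, but the judge returned no verdict. The last pictures show the tin bar and the six heap bars lying flat in the tray, closest centres about 10 cm apart; the lid looked shut and I moved nothing else on the desk.

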